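# Pack two tea lights down a gift tube with a tamper

## Task

Pack both tea lights into the clear gift tube of the packing block without touching them with the gripper: take the tamper from between the two deck boxes, use its foot to slide the tea lights along the groove to the tube's mouth, push the first just below the deck so that the second can slide on over it, then press the stack firmly down until it bottoms out (do not crush it). Finally stand the tamper upright on its cork coaster again and let go; the deck boxes, the dropper bottle and the candle jar must stay where they stand.

Things in the scene. Friction and masses are not known exactly. Their poses are not given: they have to be found in the camera images.
- block: packing block, fixed: dark base 110 x 215 mm; above it on brass posts a light wooden deck 75 wide (x) x 210 long (y) mm, top 90 mm above the dresser. On the deck a groove 43 mm wide runs along y at local x = 0 between side rails 8 mm thick, 12 mm high; open at y = -105 mm, closed by a 12 mm high end rail (inner face y = +97 mm). Origin: centre of the base's underside on the dresser, z up
- mouth (a point): centre of the round tube mouth (43 mm across) in the groove's floor, level with the deck top, 75 mm along +y from the block's centre; axes as the block's. The end rail stops a pushed tea light right over it. The clear tube below is 43 mm wide inside
- groove_start (a point): middle of the groove's open end, level with the deck top, 180 mm along -y from the mouth; axes as the block's
- follower (a joint): black felt-edged disc (41 mm) in the tube on which the tea lights rest; value = depth in m: at 0 its top is 2 mm below the deck top, at 0.070 it is at its rigid stop (bottomed out, top 72 mm below the deck). It grips the tube wall: stays where it is left, takes about 4 to 5 N to push down, has no spring. A firm press at the stop is 10 to 20 N. Starts at 0 to 2 mm
- tealight_a: tea light, aluminium cup 39.6 mm across, 17 mm high (soft wick to 21 mm), about 20 g; origin: centre of its underside, z up. Two stand in a row in the groove, a and b in either order, with a gap. Over the mouth one sinks 2 to 4 mm onto the follower; with its top 5 to 10 mm below the deck the next slides on flat. The packed stack's top ends 38 mm below the deck
- tealight_b: the other tea light, the same
- tamper: tamper, 140 mm high, about 0.16 kg, standing upright, round about its z axis: brass foot 32 mm across, 14 mm high (hollow below, clear of the wick), steel shaft 14 mm across up to 88 mm, wooden grip 24 mm across from 88 to 140 mm above the foot's underside. Origin: centre of the foot's underside, z up
- coaster: round cork coaster, fixed, 54 mm across, 4 mm thick; the tamper stands at its centre at the start; origin: centre of its underside on the dresser. The two deck boxes stand like walls along its y axis on its +x and -x sides, inner faces about 45 mm from its centre, so an open gripper fits only with its fingers spread along the coaster's y axis
- pink_box: pink card deck box standing on edge, 35 (x) x 90 (y) x 125 mm high, loose; origin at the centre of its underside; on the coaster's +x side
- blue_box: blue card deck box standing on edge, 37 (x) x 86 (y) x 125 mm high, loose; origin at the centre of its underside; on the coaster's -x side
- tall_bottle: dark dropper bottle, 45 mm across, 160 mm high, loose, standing about 95 mm to the +x side of the groove near the mouth; origin at the centre of its underside
- amber_jar: amber candle jar, 57 mm across, 78 mm high, loose, standing about 90 mm to the -x side of the groove; origin at the centre of its underside
Mind the look-alikes: they are no part of the job. What is shaped like the tealight_b but pink is not meant. Leave any blue look-alike of the tall_bottle alone.

How it is judged:
By the outcome, as a careful person would: the job done as asked, in the order asked, and still so for the second after the job is handed in, with the robot touching nothing.
It also fails if it takes over 59 s, if anything falls off the work surface, if the arm or the gripper's body presses on something with over 40 N, if the wrist force passes 120 N, or if a joint passes its speed limit or range.

## Robot

A 6-joint arm with a two-finger parallel gripper is mounted at the origin on a cart in front of the work surface, level with it; the furniture and walls round the work are solid. World frame = base frame: x ahead of the robot, y to its left, z up, the work surface at z = 0. Lengths are in m, angles in rad, forces in N, time in s.
With the tool pointing down it reaches from about 0.325 to 0.775 m from the base axis. Payload 9.3 kg.
Tool frame: the origin (TCP) lies between the finger pads; the fingertips stand 11 mm ahead of it and the grasp point (between the pads) lies 8 mm behind it (ctrl.tip_reach is the distance from the TCP to the fingertips, in m); z points along the fingers, y is the line along which they close (so a half turn about z gives the same grasp; the last joint's range is limited). The gripper opens to 85 mm and grips with 20 to 120 N. Pads are 22 mm wide; open, the fingers measure 114 mm over their backs; the gripper's body (76 mm by 85 mm) begins 54 mm behind the grasp point. The pads swing forward as they close: fully open they stand 13 mm farther back than shut.
Start: joints at [1.187, 0.259, 0.021, 1.334, 0, 1.418], TCP at [0.126, 0.535, 0.242] pointing down, gripper open.
Joint ranges: [-3.04, 3.04], [-0.91, 1.82], [-1.04, 1.36], [-1.92, 1.95], [-1.52, 1.45], [-3.14, 3.14]. Speed limits (rad/s): [2.22, 2.22, 2.79, 3.14, 3.14, 3.14].

## Interface

Orientations are given as a unit quaternion [x, y, z, w].
In Python, from cell import ctrl gives the robot as it stands.
- The arm moves only by the tool play_rows, never from a script. Its argument "moves" is a list of rows, each a list of 6 numbers: the shift along the tool's x, y, z in mm, then the turn, a rotation vector about the tool's x, y, z in rad. A call has 1 to 10 rows; each row is the pose to reach, as a shift and turn from the pose commanded when the call began, along the tool's axes at that moment; what a row does not reach only later rows make up. A row lasts 1/12 s, in which the tool goes at most 41.7 mm and 7.16 degrees, less where a joint would pass 70% of its speed; a pose out of reach is approached as far as the arm can. A call with a gripper value outside its range is refused whole. "jaw" is the finger opening in mm, from 0 to 85.4, set as the call begins (left out, the last holds). The fingers move at their own pace and stop on an object; "newtons" is the grip in N (left out, the last holds). Time passes only in rows, so rows that repeat a pose let the fingers close. It gives the time, the measured TCP pose, the force, the opening and the grip force at its end, in the units of the state.
- ctrl.get_obs(): the state, without advancing time (a new reading comes with each control period).
- ctrl.read_camera(name): name is "scene" or "top"; returns a dict with "frame" (480x640x3 uint8, blue, green, red), "range_z" (480x640 float32, m along the optical axis (not along the pixel's ray), 0 where there is no reading), "fx", "fy", "cx", "cy" (pixels), "dist_coeffs" ([k1, k2, p1, p2, k3] as OpenCV has them; the pictures are not rectified), "camera_from_world" (4x4, takes a point from world to camera coordinates). Camera axes: x right, y up, looking along -z (the intrinsics and any distortion apply to the point x, -y, -z); pixel columns grow to the right and rows downward; lengths in m; the calibration is good to about 2 mm. A picture is of the moment at which its call begins.
- ctrl.sign_off(): hands the job in; it is judged then, once.
The state is a dict: "time": time; "q": joint angles; "qd": joint speeds; "joint_torque": joint torques, N m; "ee_pos": TCP position; "tool_rot": TCP orientation; "ft_force": force on the tool from outside, world axes, zero at the start; "ft_torque": the same for the moment, N m; "width": finger opening in m; "gripper_force": force on a finger pad.
Only numpy, scipy, OpenCV 4.12 (cv2) and the standard library are available. Lean on these libraries where they do the work, as an engineer would, in place of code of your own. Each camera call takes 0.05 s, during which the arm holds its last target. There are 200 camera calls.

## Working session

There is one attempt and no reset: what is moved stays moved. The work goes in short steps, Python scripts to look and compute and a tool call to move; the robot and the scene stay as the last step left them, time stands still between calls to the robot, and variables do not carry over. Pictures are saved under pics/ and viewed, at most 10 in all, crops included, and the job is handed in when it is done.

Besides the shell and the picture viewer there is one more tool, called after "Request:" by a JSON object that holds its "method" and its "body". play_rows: Moves the arm, as the interface text tells. Its arguments: {"type":"object","properties":{"moves":{"type":"array","items":{"type":"array","items":{"type":"number"}}},"jaw":{"type":"number"},"newtons":{"type":"number"}},"required":["moves"]}

```bash
mkdir -p pics; ls
cat > h.py <<'E'
import numpy as np, cv2
from cell import ctrl
def cam(n):
    c=ctrl.read_camera(n); return c
def world(c,u,v,z=None):
    """pixel -> world; with z: intersect plane, else by depth"""
    K=np.array([[c['fx'],0,c['cx']],[0,c['fy'],c['cy']],[0,0,1]])
    p=cv2.undistortPoints(np.array([[[u,v]]],float),K,np.array(c['dist_coeffs'],float))[0,0]
    d=np.array([p[0],-p[1],-1.0]); T=np.linalg.inv(np.array(c['camera_from_world']))
    o=T[:3,3]; r=T[:3,:3]@d
    if z is None:
        return o+r*float(c['range_z'][int(round(v)),int(round(u))])
    return o+r*(z-o[2])/r[2]
E
python3 - <<'E'
from h import *
import pickle
for n in ('scene','top'):
    c=cam(n); cv2.imwrite(f'pics/{n}0.png',c['frame']); pickle.dump(c,open(f'{n}0.pkl','wb'))
    print(n,np.linalg.inv(np.array(c['camera_from_world'])).round(3).tolist(),c['fx'],c['dist_coeffs'])
o=ctrl.get_obs(); print(o['time'],o['ee_pos'],o['tool_rot'],o['width'],ctrl.tip_reach)
E
```

```text
pics
scene [[0.542, 0.527, -0.654, -0.343], [-0.84, 0.35, -0.415, -0.508], [0.01, 0.774, 0.633, 0.936], [0.0, 0.0, 0.0, 1.0]] 599.2618735599614 [0.00951332 0.         0.         0.         0.        ]
top [[0.005, 0.983, -0.184, 0.299], [-1.0, 0.003, -0.012, 0.06], [-0.011, 0.184, 0.983, 1.25], [0.0, 0.0, 0.0, 1.0]] 619.7597411901082 [0.04225446 0.         0.         0.         0.        ]
0.1 [0.12572163 0.5352047  0.24172159] [ 1.15140604e-01  9.93349025e-01 -5.76673286e-04 -1.51698581e-04] 0.08538237028946133 0.011
```

View pics/scene0.png

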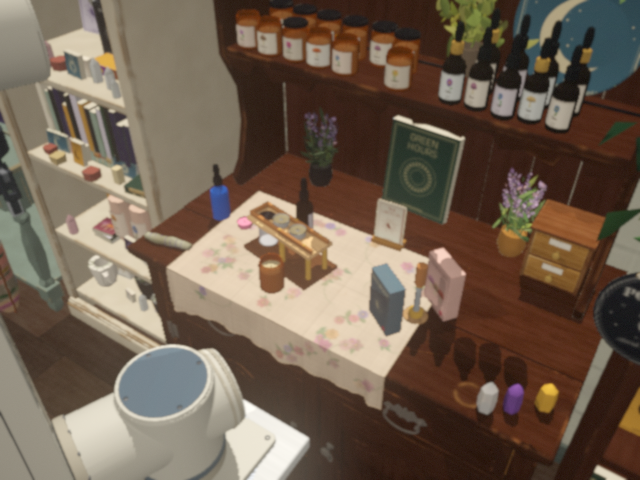

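View pics/top0.png

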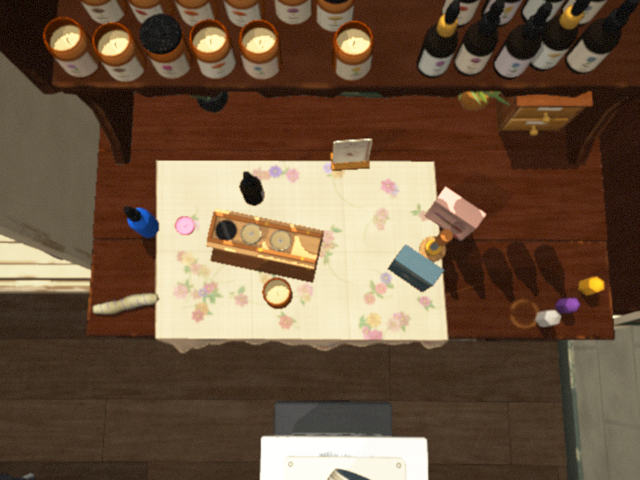

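The top view shows the deck and groove with the mouth at (226,230) and tea lights at about (251,233) and (281,241). The dark bottle is at (252,188) and the jar at (277,292). The tamper (433,247) stands between the blue box (415,268) and pink box (455,214).

Look-alikes: the pink disc at (185,225) and the blue bottle at (140,222). The right tea lights are the silver ones in the groove. I'll confirm with crops.

Run:
```python
import pickle,cv2
c=pickle.load(open('top0.pkl','rb'))['frame']
cv2.imwrite('pics/blk.png',cv2.resize(c[200:290,200:330],None,fx=6,fy=6,interpolation=cv2.INTER_CUBIC))
cv2.imwrite('pics/tmp.png',cv2.resize(c[180:300,380:500],None,fx=5,fy=5,interpolation=cv2.INTER_CUBIC))
```

```text
(no output)
```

View pics/blk.png

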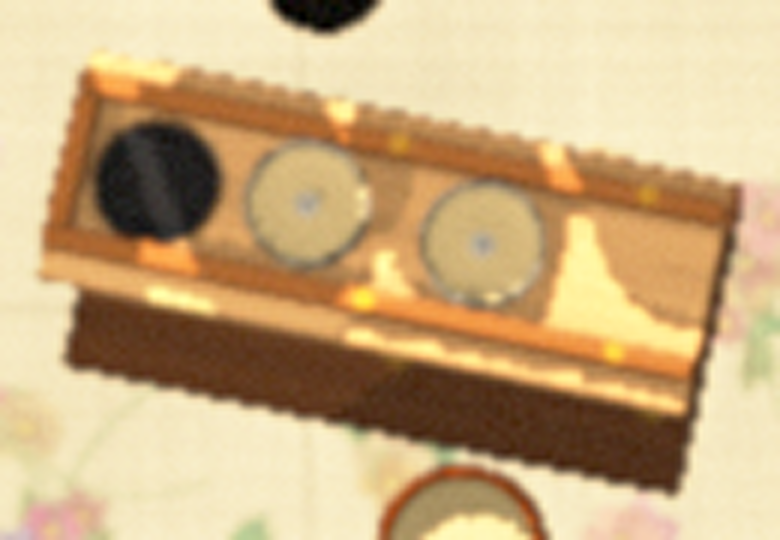

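View pics/tmp.png

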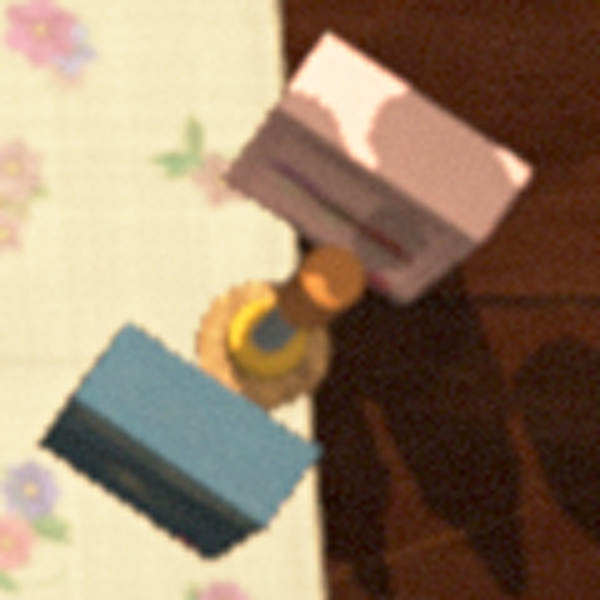

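Run:
```python
from h import *
import pickle
c=pickle.load(open('top0.pkl','rb'))
B=lambda x,y,z=None:world(c,200+(x+.5)/6-.5,200+(y+.5)/6-.5,z)
T=lambda x,y,z=None:world(c,380+(x+.5)/5-.5,180+(y+.5)/5-.5,z)
p=lambda n,v:print(n,(v*1000).round(1))
p('follower',B(157,180,.087));p('depth',B(157,180))
p('t1',B(308,204,.107));p('t1d',B(308,204));p('t2',B(482,243,.107));p('t2d',B(482,243))
for n,a in dict(upL=(130,93),upR=(690,200),loL=(100,250),loR=(650,360)).items(): p(n,B(*a,.102)); p(n+'d',B(*a))
p('endtop',B(735,188,.102));p('endbot',B(700,358,.102))
p('griptop',T(334,278,.144));p('gd',T(334,278));p('foot',T(268,335,.018));p('coaster',T(263,343,.004))
for n,L in dict(blue=[(130,322),(322,450),(262,525),(75,400)],pink=[(328,32),(533,172),(478,243),(280,105)]).items():
    for a in L:p(n,T(*a,.125))
p('bottle',world(c,250,180,.16));p('jar',world(c,277,292,.078))
# depth-based: tall points
h,w=c['range_z'].shape
```

```text
follower [541.5 229.9  87. ]
depth [542.2 230.3  83.9]
t1 [529.8 179.3 107. ]
t1d [530.3 179.6 104.8]
t2 [517.5 124.6 107. ]
t2d [517.  124.4 109.9]
upL [566.5 237.  102. ]
upLd [566.5 237.  102.4]
upR [532.5  59.5 102. ]
upRd [532.2  59.5 103.4]
loL [515.9 244.9 102. ]
loLd [516.4 245.4  99.1]
loR [481.4  71.8 102. ]
loRd [480.9  71.8 105.6]
endtop [536.4  45.3 102. ]
endbot [482.1  56.2 102. ]
griptop [ 520.3 -179.2  144. ]
gd [ 520.1 -179.   145. ]
foot [ 522.1 -179.2   18. ]
coaster [ 521.3 -179.8    4. ]
blue [ 507.4 -108.1  125. ]
blue [ 460.2 -176.6  125. ]
blue [ 432.6 -154.   125. ]
blue [478.3 -87.3 125. ]
pink [ 617.9 -184.4  125. ]
pink [ 564.3 -257.8  125. ]
pink [ 537.4 -236.5  125. ]
pink [ 589.8 -165.6  125. ]
bottle [618.8 177.6 160. ]
jar [422.9 130.4  78. ]
```

Disc, tea lights, tamper and both boxes are clear in the crops. The coaster's y axis points along (0.58, 0.815), the tamper is at (521,-179) mm, the mouth at about (540,230), and the groove direction is about (0.194,0.981). Next I'll move toward the tamper.

Request:
{"method": "play_rows", "body": {"moves": [[-548,-604,0,0,0,0.387],[-548,-604,0,0,0,0.387],[-548,-604,0,0,0,0.387],[-548,-604,0,0,0,0.387],[-548,-604,0,0,0,0.387],[-548,-604,0,0,0,0.387],[-548,-604,0,0,0,0.387],[-548,-604,0,0,0,0.387],[-548,-604,0,0,0,0.387],[-548,-604,0,0,0,0.387]], "jaw": 85}}

```text
time: 0.93
ee_pos: [0.328, 0.1691, 0.2423]
tool_rot: [0.304, 0.953, 0.0, 0.0]
ft_force: [1.8, 0.2, 0.4]
width: 0.0852
gripper_force: 0.0
```

```bash
cat >> h.py <<'E'
from scipy.spatial.transform import Rotation as Rn
def go(x,y,z,ang=None):
    """print tool-frame shift (mm) and turn to world TCP (mm), tool y at ang deg clockwise from world y"""
    o=ctrl.get_obs(); R=Rn.from_quat(o['tool_rot']).as_matrix()
    d=R.T@(np.array([x,y,z])-1000*np.array(o['ee_pos']))
    a=np.degrees(np.arctan2(R[0,1],R[1,1]))
    rv=[0,0,0]
    if ang is not None:
        s,k=np.sin(np.radians(ang)),np.cos(np.radians(ang))
        Rt=np.array([[-k,s,0],[s,k,0],[0,0,-1]]); rv=Rn.from_matrix(R.T@Rt).as_rotvec()
    print('t',round(o['time'],2),'pos',(1000*np.array(o['ee_pos'])).round(1),'ang',a.round(2),'F',np.round(o['ft_force'],1),'w',round(o['width']*1000,1),'gf',round(float(np.max(o['gripper_force'])),1),'q',np.round(o['q'],2))
    print('shift',d.round(1),'turn',np.round(rv,4))
E
python3 -c "
from h import *
go(521,-179,242,35.4)"
```

```text
t 0.93 pos [328.  169.1 242.3] ang 35.38 F [1.8 0.2 0.4] w 85.2 gf 0.0 q [ 0.25 -0.05 -0.34  1.29  0.    0.86]
shift [-358.9 -172.     0.4] turn [0.0003 0.0002 0.0004]
```

Request:
{"method": "play_rows", "body": {"moves": [[-359,-172,0,0,0,0],[-359,-172,0,0,0,0],[-359,-172,0,0,0,0],[-359,-172,0,0,0,0],[-359,-172,0,0,0,0],[-359,-172,0,0,0,0],[-359,-172,0,0,0,0],[-359,-172,0,0,0,0],[-359,-172,0,0,0,0],[-359,-172,0,0,0,0]]}}

```text
time: 1.77
ee_pos: [0.5221, -0.181, 0.2412]
tool_rot: [0.305, 0.952, -0.0, -0.0]
ft_force: [0.2, 0.0, -0.1]
width: 0.0854
gripper_force: 0.0
```

```bash
python3 -c "
from h import *
go(521,-179,118,35.4)"
```

```text
t 1.77 pos [ 522.1 -181.   241.2] ang 35.52 F [ 0.2  0.  -0.1] w 85.4 gf 0.0 q [-0.49  0.26  0.03  1.33 -0.    0.13]
shift [  2.    1.  123.2] turn [-0.0005 -0.0004 -0.002 ]
```

Request:
{"method": "play_rows", "body": {"moves": [[2,1,30,0,0,0],[2,1,60,0,0,0],[2,1,85,0,0,0],[2,1,105,0,0,0],[2,1,118,0,0,0],[2,1,123,0,0,0],[2,1,123,0,0,0],[2,1,123,0,0,0]]}}

```text
time: 2.43
ee_pos: [0.5199, -0.1753, 0.1197]
tool_rot: [0.304, 0.953, -0.0, 0.0]
ft_force: [-0.1, -0.6, -0.3]
width: 0.085
gripper_force: 0.0
```

Request:
{"method": "play_rows", "body": {"moves": [[0,0,0,0,0,0],[0,0,0,0,0,0],[0,0,0,0,0,0],[0,0,0,0,0,0],[0,0,0,0,0,0],[0,0,0,0,0,0],[0,0,0,0,0,0],[0,0,0,0,0,0]], "jaw": 15, "newtons": 70}}

```text
time: 3.1
ee_pos: [0.5199, -0.1753, 0.1197]
tool_rot: [0.304, 0.953, -0.0, 0.0]
ft_force: [-0.6, -0.5, 5.5]
width: 0.0226
gripper_force: 68.2
```

```bash
python3 -c "
from h import *
go(521,-179,245,35.4)"
```

```text
t 3.1 pos [ 519.9 -175.3  119.7] ang 35.4 F [-0.6 -0.5  5.5] w 22.6 gf 68.2 q [-0.48  0.32 -0.21  1.04 -0.    0.14]
shift [  -3.1   -2.4 -125.3] turn [0.0001 0.0008 0.    ]
```

Request:
{"method": "play_rows", "body": {"moves": [[0,0,-10,0,0,0],[0,0,-30,0,0,0],[0,0,-60,0,0,0],[0,0,-90,0,0,0],[0,0,-120,0,0,0],[0,0,-145,0,0,0],[0,0,-155,0,0,0],[0,0,-155,0,0,0],[0,0,-155,0,0,0]]}}

```text
time: 3.85
ee_pos: [0.5196, -0.1751, 0.2735]
tool_rot: [0.304, 0.953, 0.0, -0.0]
ft_force: [-0.5, 0.9, -2.5]
width: 0.0224
gripper_force: 68.4
```

Run:
```python
from h import *
import pickle
a=cam('top');b=cam('scene');pickle.dump((a,b),open('lift.pkl','wb'))
A=cv2.resize(a['frame'][170:300,370:500],(520,520),interpolation=cv2.INTER_CUBIC)
o=ctrl.get_obs()
def px(c,P):
    p=np.array(c['camera_from_world'])@np.append(P,1); return c['cx']+c['fx']*p[0]/-p[2], c['cy']-c['fy']*p[1]/-p[2]
e=np.array(o['ee_pos']); e[2]-=.1157; u,v=px(b,e); print(u,v,px(a,e))
u,v=int(u),int(v)
B=cv2.resize(b['frame'][v-65:v+25,u-40:u+50][:, :],(520,520),interpolation=cv2.INTER_CUBIC)[:, :270] if 0 else cv2.resize(b['frame'][v-70:v+20,u-20:u+22],(243,520),interpolation=cv2.INTER_CUBIC)
print('scene crop origin',u-20,v-70,'scale',520/90); cv2.imwrite('pics/lift.png',np.hstack([A,B]))
# expected axis in scene crop
for h in (0,.014,.09,.14):
    P=e.copy();P[2]+=h;q=px(b,P);r=px(a,P);print(h,'scene crop',((q[0]-u+20)*5.78+520,(q[1]-v+70)*5.78),'top crop',((r[0]-370)*4,(r[1]-170)*4))
go(504,45,275,11.2)
```

```text
419.27954498131487 259.3978483789179 (np.float64(445.2289330298159), np.float64(234.45357824675875))
scene crop origin 399 189 scale 5.777777777777778
0 scene crop (np.float64(637.215769992), np.float64(406.89956363014545)) top crop (np.float64(300.91573211926357), np.float64(257.814312987035))
0.014 scene crop (np.float64(641.5232698297644), np.float64(375.9388291226577)) top crop (np.float64(307.48547828794653), np.float64(251.59377374327607))
0.09 scene crop (np.float64(666.0766121525161), np.float64(199.4583783838165)) top crop (np.float64(346.2319061571395), np.float64(214.9068654629051))
0.14 scene crop (np.float64(683.3937869052527), np.float64(74.98885542789614)) top crop (np.float64(374.9626076113034), np.float64(187.70330975351078))
t 3.95 pos [ 519.2 -174.9  272.4] ang 35.4 F [ 0.3 -0.1 -1.6] w 22.4 gf 68.4 q [-0.48  0.25  0.09  1.41  0.    0.14]
shift [139.8 170.5  -2.3] turn [ 2.000e-04 -3.000e-03 -4.223e-01]
```

View pics/lift.png

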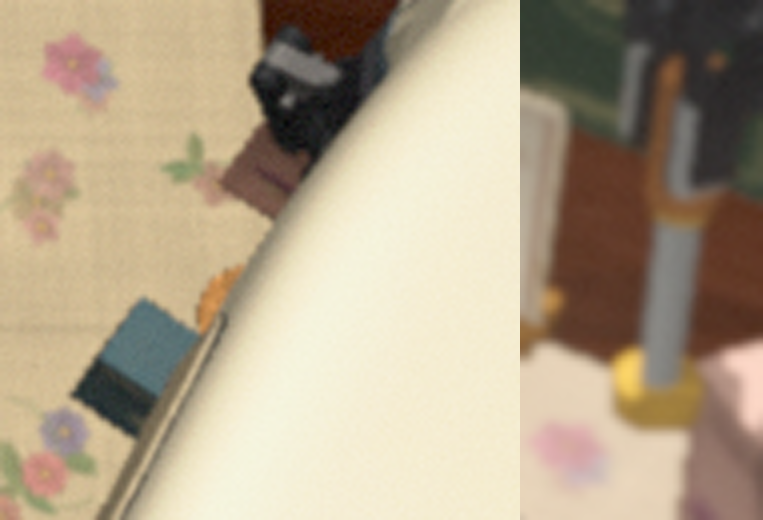

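The scene crop shows the tamper held, but offset and tilted by about 3° in the pad plane (foot at crop (660,400), expected (637,407)). I'll measure that from the depth image.

```bash
cat >> h.py <<'E'
def axis(c,e,z0,z1,show=True):
    """slice-wise centre of tamper surface points within 25mm (xy) of e (m); z range relative to TCP"""
    vv,uu=np.mgrid[0:480,0:640]; K=np.array([[c['fx'],0,c['cx']],[0,c['fy'],c['cy']],[0,0,1]])
    p=cv2.undistortPoints(np.stack([uu,vv],-1).reshape(-1,1,2).astype(float),K,np.array(c['dist_coeffs'],float))[:,0]
    d=c['range_z'].reshape(-1); T=np.linalg.inv(np.array(c['camera_from_world']))
    P=(T[:3,:3]@np.stack([p[:,0]*d,-p[:,1]*d,-d])).T+T[:3,3]
    m=(d>0)&(np.hypot(P[:,0]-e[0],P[:,1]-e[1])<.03)&(P[:,2]>e[2]+z0)&(P[:,2]<e[2]+z1)
    return P[m]
E
python3 - <<'E'
from h import *
import pickle
a,b=pickle.load(open('lift.pkl','rb'))
e=np.array(ctrl.get_obs()['ee_pos'])
P=axis(b,e,-.13,-.02)
T=np.linalg.inv(np.array(b['camera_from_world'])); right=T[:3,0].copy(); right[2]=0; right/=np.linalg.norm(right)
for z in np.arange(-.125,-.02,.01):
    Q=P[(P[:,2]>e[2]+z-.005)&(P[:,2]<e[2]+z+.005)]
    if len(Q): r=((Q-e)@right)*1000; f=((Q-e)@np.array([-right[1],right[0],0]))*1000; print(round(z*1000),len(Q),'right',r.min().round(1),r.max().round(1),np.median(r).round(1),'fwd med',np.median(f).round(1))
print(right)
E
```

```text
-115 20 right -9.5 15.5 0.3 fwd med -13.0
-105 112 right -9.8 20.3 3.6 fwd med -8.8
-95 53 right -10.4 17.5 2.8 fwd med -4.9
-85 30 right -2.4 11.4 3.5 fwd med -6.0
-75 31 right -1.9 12.1 3.8 fwd med -5.0
-65 27 right -1.9 11.0 4.7 fwd med -4.5
-55 30 right -2.1 10.8 3.3 fwd med -5.5
-45 31 right -2.1 11.5 4.0 fwd med -4.8
-35 26 right -1.8 9.6 3.3 fwd med -5.1
-25 32 right -6.2 15.6 2.3 fwd med -7.8
[ 0.54252778 -0.84003786  0.        ]
```

Depth shows the tamper is vertical and only about 3.7 mm off along −tool x. Next is a move above the groove behind the second tea light, turning the tool in line with the groove.

```bash
python3 -c "
from h import *
go(505.7,75.7,275,11.2)"
```

```text
t 3.95 pos [ 519.2 -174.9  272.4] ang 35.4 F [ 0.3 -0.1 -1.6] w 22.4 gf 68.4 q [-0.48  0.25  0.09  1.41  0.    0.14]
shift [156.2 196.5  -2.2] turn [ 2.000e-04 -3.000e-03 -4.223e-01]
```

Request:
{"method": "play_rows", "body": {"moves": [[10,12,-2,0,0,-0.03],[28,35,-2,0,0,-0.08],[48,60,-2,0,0,-0.14],[68,86,-2,0,0,-0.2],[90,113,-2,0,0,-0.26],[112,140,-2,0,0,-0.32],[132,166,-2,0,0,-0.38],[147,185,-2,0,0,-0.41],[156,196,-2,0,0,-0.422],[156,196,-2,0,0,-0.422]]}}

```text
time: 4.78
ee_pos: [0.5049, 0.0781, 0.2753]
tool_rot: [0.095, 0.995, 0.0, -0.001]
ft_force: [-0.1, 0.6, -1.5]
width: 0.0221
gripper_force: 68.6
```

Request:
{"method": "play_rows", "body": {"moves": [[0,0,0,0,0,0],[0,0,0,0,0,0],[0,0,0,0,0,0]]}}

```text
time: 5.03
ee_pos: [0.506, 0.0743, 0.2759]
tool_rot: [0.098, 0.995, -0.0, -0.0]
ft_force: [-1.3, 0.6, -1.0]
width: 0.0224
gripper_force: 68.6
```

Run:
```python
from h import *
import pickle
b=cam('scene');a=cam('top');pickle.dump((a,b),open('g.pkl','wb'))
go(505.7,75.7,208.7,11.2)
e=np.array(ctrl.get_obs()['ee_pos']); P=axis(b,e,-.13,-.02)
T=np.linalg.inv(np.array(b['camera_from_world'])); right=T[:3,0].copy(); right[2]=0; right/=np.linalg.norm(right)
for z in np.arange(-.125,-.02,.01):
    Q=P[(P[:,2]>e[2]+z-.005)&(P[:,2]<e[2]+z+.005)]
    if len(Q): r=((Q-e)@right)*1000; f=((Q-e)@np.array([-right[1],right[0],0]))*1000; print(round(z*1000),len(Q),'right',r.min().round(1),r.max().round(1),'fwd med',np.median(f).round(1))
print(right)
S=b['frame'][150:300,210:370]; cv2.imwrite('pics/g.png',cv2.resize(S,None,fx=4,fy=4,interpolation=cv2.INTER_CUBIC))
```

```text
t 5.13 pos [506.1  74.1 276.1] ang 11.29 F [-0.2  0.1 -0.9] w 22.2 gf 68.6 q [-0.02  0.18  0.01  1.4  -0.    0.18]
shift [ 0.7  1.5 67.4] turn [-0.0001 -0.0004 -0.0016]
-115 26 right -8.9 21.1 fwd med -9.9
-105 101 right -8.9 21.1 fwd med -7.3
-95 27 right -4.3 14.8 fwd med -4.5
-85 24 right -0.1 10.5 fwd med -3.7
-75 24 right -2.3 10.5 fwd med -3.9
-65 29 right -2.1 10.6 fwd med -3.1
-55 26 right -2.0 10.6 fwd med -3.0
-45 31 right -1.9 10.7 fwd med -3.0
-35 25 right -1.8 10.6 fwd med -4.1
-25 34 right -5.7 14.8 fwd med -6.0
[ 0.54252778 -0.84003786  0.        ]
```

View pics/g.png

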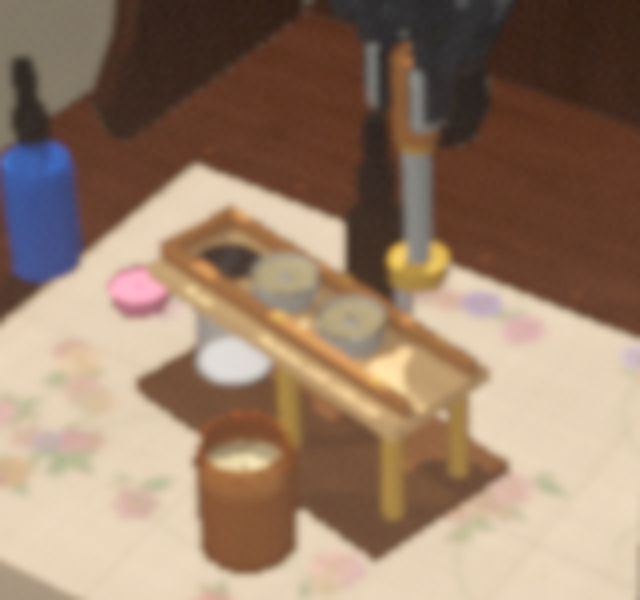

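The scene crop shows both silver tea lights in the groove, at crop (285,280) and (350,325). The tamper (foot at crop (417,265)) hangs over the groove's rear end, and the pink look-alike is outside at crop (138,290). Descending into the groove.

Request:
{"method": "play_rows", "body": {"moves": [[1,1,15,0,0,0],[1,1,33,0,0,0],[1,1,48,0,0,0],[1,1,59,0,0,0],[1,1,65,0,0,0],[1,1,67,0,0,0],[1,1,67,0,0,0],[1,1,67,0,0,0]]}}

```text
time: 5.8
ee_pos: [0.5057, 0.0759, 0.2099]
tool_rot: [0.098, 0.995, 0.0, 0.0]
ft_force: [0.5, 0.4, -0.6]
width: 0.0224
gripper_force: 68.6
```

```bash
cat >> h.py <<'E'
OFF=np.array([-4.2,0]); M=np.array([540.5,230.]); t=np.array([.194,.981]); n=np.array([-.981,.194])
def foot(s,lat=0): # foot at s mm along groove from mouth, -> tcp xy  (tool at 11.2deg: tool x = n, y = t)
    return M+s*t+(lat-OFF[0])*n
def st():
    o=ctrl.get_obs(); e=1000*np.array(o['ee_pos']); f=e[:2]-M
    print('t',round(o['time'],2),'s',(f@t).round(1),'lat',(f@n+OFF[0]).round(1),'underside',(e[2]-115.7).round(1),'F along/lat/z',np.round([np.dot(o['ft_force'][:2],t),np.dot(o['ft_force'][:2],n),o['ft_force'][2]],1),'w',round(o['width']*1000,1),'gf',round(float(np.max(o['gripper_force'])),1),'tq',np.round(o['ft_torque'],2))
E
python3 -c "
from h import *
st(); go(*foot(-78),208.7,11.2)"
```

```text
t 5.8 s -158.0 lat 0.1 underside 94.2 F along/lat/z [ 0.5 -0.5 -0.6] w 22.4 gf 68.6 tq [0.02 0.01 0.  ]
t 5.8 pos [505.7  75.9 209.9] ang 11.24 F [ 0.5  0.4 -0.6] w 22.4 gf 68.6 q [-0.02  0.2  -0.13  1.23 -0.    0.18]
shift [-0.  80.   1.2] turn [ 0.0001  0.0008 -0.0007]
```

Request:
{"method": "play_rows", "body": {"moves": [[0,6,1,0,0,0],[0,14,1,0,0,0],[0,22,1,0,0,0],[0,30,1,0,0,0],[0,38,1,0,0,0],[0,46,1,0,0,0],[0,53,1,0,0,0],[0,60,1,0,0,0],[0,66,1,0,0,0],[0,70,1,0,0,0]]}}

```text
time: 6.63
ee_pos: [0.519, 0.1456, 0.2082]
tool_rot: [0.098, 0.995, 0.0, -0.0]
ft_force: [-0.4, 0.0, -1.9]
width: 0.0224
gripper_force: 68.6
```

Request:
{"method": "play_rows", "body": {"moves": [[0,2,0,0,0,0],[0,4,0,0,0,0],[0,6,0,0,0,0],[0,8,0,0,0,0],[0,10,0,0,0,0],[0,10,0,0,0,0]]}}

```text
time: 7.13
ee_pos: [0.521, 0.1547, 0.2083]
tool_rot: [0.098, 0.995, 0.0, 0.0]
ft_force: [0.2, 0.2, -2.3]
width: 0.0224
gripper_force: 68.5
```

Run:
```python
from h import *
st()
b=cam('scene'); 
# height of tea-light tops along groove (median by 4mm bins)
P=axis(b,np.array([.54,.23,.1]),-.03,.02)
def prof(b):
    vv,uu=np.mgrid[0:480,0:640]; K=np.array([[b['fx'],0,b['cx']],[0,b['fy'],b['cy']],[0,0,1]])
    p=cv2.undistortPoints(np.stack([uu,vv],-1).reshape(-1,1,2).astype(float),K,np.array(b['dist_coeffs'],float))[:,0]
    d=b['range_z'].reshape(-1); T=np.linalg.inv(np.array(b['camera_from_world']))
    P=((T[:3,:3]@np.stack([p[:,0]*d,-p[:,1]*d,-d])).T+T[:3,3])*1000
    s=(P[:,:2]-M)@t; l=(P[:,:2]-M)@n
    m=(d>0)&(abs(l)<8)&(P[:,2]>70)&(P[:,2]<130)
    return [(int(a),int(np.median(P[m&(abs(s-a)<2.5)][:,2])),int((m&(abs(s-a)<2.5)).sum())) for a in range(-80,35,5) if (m&(abs(s-a)<2.5)).any()]
print(prof(b))
cv2.imwrite('pics/g2.png',cv2.resize(b['frame'][185:275,230:340],None,fx=6,fy=6,interpolation=cv2.INTER_CUBIC))
```

```text
t 7.13 s -77.6 lat 0.4 underside 92.6 F along/lat/z [ 0.3 -0.2 -2.3] w 22.4 gf 68.5 tq [ 0.01  0.03 -0.03]
[(-80, 117, 16), (-75, 115, 6), (-70, 107, 6), (-65, 104, 5), (-60, 100, 12), (-55, 103, 9), (-50, 103, 11), (-45, 103, 9), (-40, 103, 7), (-35, 103, 7), (-30, 102, 10), (-25, 104, 14), (-20, 103, 11), (-15, 102, 8), (-10, 103, 8), (-5, 101, 10), (0, 101, 10), (5, 102, 6), (10, 100, 7), (15, 99, 12), (20, 101, 10), (25, 101, 7)]
```

View pics/g2.png

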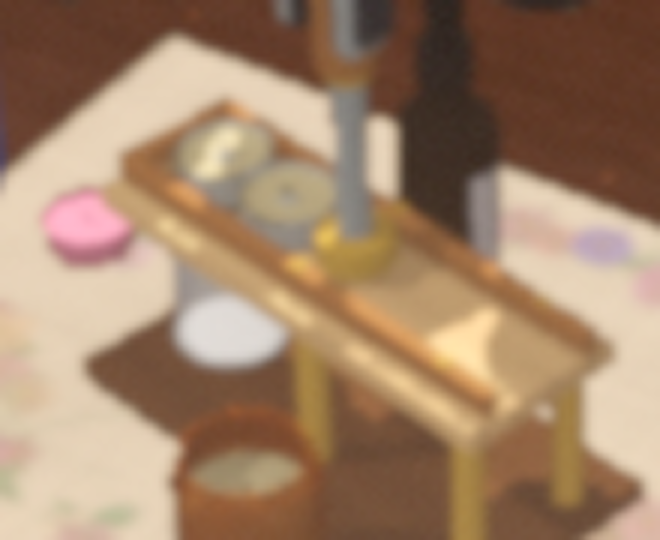

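Both tea lights are now in contact at the mouth end, at crop (225,155) and (290,195), with no end-stop force yet. Pushing a few mm more, slowly.

Request:
{"method": "play_rows", "body": {"moves": [[0,1,0,0,0,0],[0,2,0,0,0,0],[0,3,0,0,0,0],[0,3,0,0,0,0]]}}

```text
time: 7.52
ee_pos: [0.5215, 0.1576, 0.2083]
tool_rot: [0.098, 0.995, 0.0, 0.0]
ft_force: [-0.3, 1.5, -1.0]
width: 0.0224
gripper_force: 68.6
```

```bash
python3 -c "
from h import *
st()"
```

```text
t 7.52 s -74.7 lat 0.4 underside 92.6 F along/lat/z [ 1.4  0.6 -1. ] w 22.4 gf 68.6 tq [-0.05 -0.02  0.05]
```

Request:
{"method": "play_rows", "body": {"moves": [[0,1,0,0,0,0],[0,2,0,0,0,0],[0,2,0,0,0,0],[0,2,0,0,0,0]]}}

```text
time: 7.85
ee_pos: [0.5219, 0.1592, 0.2083]
tool_rot: [0.098, 0.995, -0.0, 0.0]
ft_force: [-0.7, -3.7, -0.3]
width: 0.0225
gripper_force: 69.2
```

```bash
python3 -c "
from h import *
st();st()"
```

```text
t 7.85 s -73.1 lat 0.3 underside 92.6 F along/lat/z [-3.8 -0.  -0.3] w 22.5 gf 69.2 tq [-1.02  0.04 -0.02]
t 7.85 s -73.1 lat 0.3 underside 92.6 F along/lat/z [-3.8 -0.  -0.3] w 22.5 gf 69.2 tq [-1.02  0.04 -0.02]
```

The end stop is felt: −3.8 N at s=−73, which agrees with the mouth estimate. Backing off, lifting, and going over the mouth.

Request:
{"method": "play_rows", "body": {"moves": [[0,-3,0,0,0,0],[0,-3,-12,0,0,0],[0,-3,-28,0,0,0],[0,5,-33,0,0,0],[0,22,-33,0,0,0],[0,41,-33,0,0,0],[0,58,-33,0,0,0],[0,69,-33,0,0,0],[0,73,-33,0,0,0],[0,73,-33,0,0,0]]}}

```text
time: 8.68
ee_pos: [0.536, 0.232, 0.2408]
tool_rot: [0.097, 0.995, 0.0, -0.0]
ft_force: [0.0, -0.9, -0.8]
width: 0.0225
gripper_force: 68.8
```

Request:
{"method": "play_rows", "body": {"moves": [[0,0,6,0,0,0],[0,0,12,0,0,0],[0,0,16,0,0,0],[0,0,19,0,0,0],[0,0,21,0,0,0],[0,0,21,0,0,0]]}}

```text
time: 9.18
ee_pos: [0.5359, 0.2307, 0.2198]
tool_rot: [0.098, 0.995, -0.0, -0.0]
ft_force: [0.8, 0.2, -1.6]
width: 0.0223
gripper_force: 68.8
```

```bash
python3 -c "
from h import *
st()"
```

```text
t 9.18 s -0.2 lat 0.4 underside 104.1 F along/lat/z [ 0.3 -0.8 -1.6] w 22.3 gf 68.8 tq [0.   0.02 0.04]
```

Request:
{"method": "play_rows", "body": {"moves": [[0,0,2,0,0,0],[0,0,4,0,0,0],[0,0,6,0,0,0],[0,0,8,0,0,0],[0,0,10,0,0,0],[0,0,10,0,0,0]]}}

```text
time: 9.68
ee_pos: [0.536, 0.2311, 0.2101]
tool_rot: [0.098, 0.995, 0.0, 0.0]
ft_force: [0.3, -0.7, 1.0]
width: 0.0226
gripper_force: 69.4
```

```bash
python3 -c "
from h import *
st()"
```

```text
t 9.68 s 0.2 lat 0.4 underside 94.4 F along/lat/z [-0.7 -0.4  1. ] w 22.6 gf 69.4 tq [-0.12  0.06  0.01]
```

Request:
{"method": "play_rows", "body": {"moves": [[0,0,2,0,0,0],[0,0,4,0,0,0],[0,0,6,0,0,0],[0,0,8,0,0,0],[0,0,10,0,0,0],[0,0,11.5,0,0,0],[0,0,12,0,0,0],[0,0,12,0,0,0]]}}

```text
time: 10.35
ee_pos: [0.536, 0.2311, 0.198]
tool_rot: [0.098, 0.995, -0.0, -0.0]
ft_force: [0.1, -0.9, -0.6]
width: 0.0222
gripper_force: 69.4
```

```bash
python3 -c "
from h import *
st()"
```

```text
t 10.35 s 0.2 lat 0.4 underside 82.3 F along/lat/z [-0.8 -0.3 -0.6] w 22.2 gf 69.4 tq [-0.27  0.05  0.01]
```

Request:
{"method": "play_rows", "body": {"moves": [[0,0,-12,0,0,0],[0,0,-28,0,0,0],[0,0,-40,0,0,0],[0,-5,-43,0,0,0],[0,-25,-43,0,0,0],[0,-50,-43,0,0,0],[0,-72,-43,0,0,0],[0,-85,-43,0,0,0],[0,-88,-43,0,0,0],[0,-88,-43,0,0,0]]}}

```text
time: 11.18
ee_pos: [0.5189, 0.1441, 0.2411]
tool_rot: [0.099, 0.995, 0.0, -0.0]
ft_force: [-0.5, 0.5, -1.0]
width: 0.0227
gripper_force: 68.9
```

Run:
```python
from h import *
st()
b=cam('scene')
def prof(b):
    vv,uu=np.mgrid[0:480,0:640]; K=np.array([[b['fx'],0,b['cx']],[0,b['fy'],b['cy']],[0,0,1]])
    p=cv2.undistortPoints(np.stack([uu,vv],-1).reshape(-1,1,2).astype(float),K,np.array(b['dist_coeffs'],float))[:,0]
    d=b['range_z'].reshape(-1); T=np.linalg.inv(np.array(b['camera_from_world']))
    P=((T[:3,:3]@np.stack([p[:,0]*d,-p[:,1]*d,-d])).T+T[:3,3])*1000
    s=(P[:,:2]-M)@t; l=(P[:,:2]-M)@n
    m=(d>0)&(abs(l)<8)&(P[:,2]>60)&(P[:,2]<130)
    return [(int(a),int(np.median(P[m&(abs(s-a)<2.5)][:,2])),int((m&(abs(s-a)<2.5)).sum())) for a in range(-80,35,5) if (m&(abs(s-a)<2.5)).any()]
print(prof(b))
cv2.imwrite('pics/g3.png',cv2.resize(b['frame'][185:275,230:340],None,fx=6,fy=6,interpolation=cv2.INTER_CUBIC))
```

```text
t 11.18 s -88.4 lat 0.4 underside 125.4 F along/lat/z [ 0.4  0.6 -1. ] w 22.7 gf 68.9 tq [ 0.03 -0.03 -0.  ]
[(-80, 90, 8), (-75, 90, 9), (-70, 89, 13), (-65, 90, 9), (-60, 96, 26), (-55, 102, 12), (-50, 104, 10), (-45, 103, 8), (-40, 103, 11), (-35, 103, 10), (-30, 103, 8), (-25, 104, 11), (-20, 102, 4), (-10, 78, 1), (-5, 81, 4), (0, 81, 6), (5, 79, 6), (10, 78, 5), (15, 85, 26), (20, 95, 24), (25, 101, 5)]
```

View pics/g3.png

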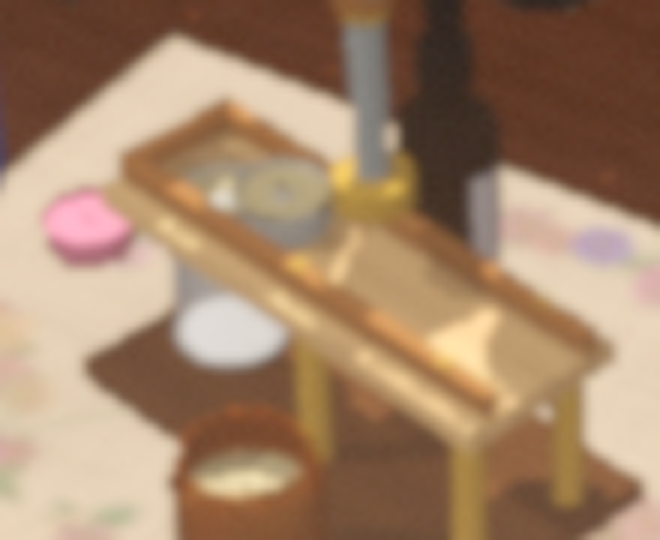

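The first tea light's wax lies at about z=80 mm (rim ≈ 83, 7 mm below the deck), and the second is at s≈−39, crop (285,195). Now pushing the second over.

Request:
{"method": "play_rows", "body": {"moves": [[0,0,12,0,0,0],[0,0,24,0,0,0],[0,0,31,0,0,0],[0,0,33,0,0,0],[0,4,33,0,0,0],[0,11,33,0,0,0],[0,19,33,0,0,0],[0,27,33,0,0,0],[0,34,33,0,0,0],[0,40,33,0,0,0]]}}

```text
time: 12.07
ee_pos: [0.527, 0.1851, 0.2085]
tool_rot: [0.097, 0.995, 0.0, 0.0]
ft_force: [-0.4, -0.0, -1.6]
width: 0.0224
gripper_force: 68.8
```

Request:
{"method": "play_rows", "body": {"moves": [[0,4,0,0,0,0],[0,8,0,0,0,0],[0,11,0,0,0,0],[0,13,0,0,0,0],[0,14,0,0,0,0],[0,15,0,0,0,0],[0,15,0,0,0,0]]}}

```text
time: 12.65
ee_pos: [0.5297, 0.1984, 0.2083]
tool_rot: [0.098, 0.995, -0.0, 0.0]
ft_force: [-0.2, -1.3, -1.0]
width: 0.0224
gripper_force: 69.0
```

```bash
python3 -c "
from h import *
st()"
```

```text
t 12.65 s -33.1 lat 0.3 underside 92.6 F along/lat/z [-1.3 -0.1 -1. ] w 22.4 gf 69.0 tq [-0.44  0.02 -0.02]
```

Request:
{"method": "play_rows", "body": {"moves": [[0,-3,0,0,0,0],[0,-3,-12,0,0,0],[0,-3,-28,0,0,0],[0,2,-33,0,0,0],[0,12,-33,0,0,0],[0,24,-33,0,0,0],[0,31,-33,0,0,0],[0,33,-33,0,0,0],[0,33,-33,0,0,0]]}}

```text
time: 13.4
ee_pos: [0.5358, 0.232, 0.2403]
tool_rot: [0.097, 0.995, -0.0, -0.001]
ft_force: [-0.5, 0.0, -0.9]
width: 0.0225
gripper_force: 68.9
```

Run:
```python
from h import *
st()
a=cam('top')
b=cam('scene')
def prof(b):
    vv,uu=np.mgrid[0:480,0:640]; K=np.array([[b['fx'],0,b['cx']],[0,b['fy'],b['cy']],[0,0,1]])
    p=cv2.undistortPoints(np.stack([uu,vv],-1).reshape(-1,1,2).astype(float),K,np.array(b['dist_coeffs'],float))[:,0]
    d=b['range_z'].reshape(-1); T=np.linalg.inv(np.array(b['camera_from_world']))
    P=((T[:3,:3]@np.stack([p[:,0]*d,-p[:,1]*d,-d])).T+T[:3,3])*1000
    s=(P[:,:2]-M)@t; l=(P[:,:2]-M)@n
    m=(d>0)&(abs(l)<12)&(P[:,2]>60)&(P[:,2]<118)
    return [(int(a),int(np.median(P[m&(abs(s-a)<2.5)][:,2])),int((m&(abs(s-a)<2.5)).sum())) for a in range(-45,35,5) if (m&(abs(s-a)<2.5)).any()]
print(prof(b))
```

```text
t 13.4 s 1.1 lat 0.8 underside 124.6 F along/lat/z [-0.1  0.5 -0.9] w 22.5 gf 68.9 tq [ 0.01  0.   -0.01]
[(-45, 90, 15), (-40, 90, 11), (-35, 90, 15), (-30, 90, 16), (-25, 90, 7), (-20, 92, 23), (-15, 93, 18), (-10, 95, 12), (-5, 96, 15), (0, 95, 15), (5, 96, 10), (10, 95, 12), (15, 98, 20), (20, 99, 19), (25, 101, 10)]
```

The second tea light sits on the first (wax at about 95). Pressing the stack down.

Request:
{"method": "play_rows", "body": {"moves": [[0,0,10,0,0,0],[0,0,19,0,0,0],[0,0,24,0,0,0],[0,0,28,0,0,0],[0,0,32,0,0,0],[0,0,36,0,0,0],[0,0,40,0,0,0],[0,0,44,0,0,0],[0,0,48,0,0,0],[0,0,52,0,0,0]]}}

```text
time: 14.33
ee_pos: [0.5361, 0.2309, 0.189]
tool_rot: [0.098, 0.995, -0.0, 0.0]
ft_force: [-1.2, -3.0, 4.2]
width: 0.0225
gripper_force: 69.7
```

```bash
python3 -c "
from h import *
st()"
```

```text
t 14.33 s 0.0 lat 0.3 underside 73.3 F along/lat/z [-3.2  0.6  4.2] w 22.5 gf 69.7 tq [-0.85  0.16  0.04]
```

Request:
{"method": "play_rows", "body": {"moves": [[0,0,4,0,0,0],[0,0,8,0,0,0],[0,0,11,0,0,0],[0,0,14,0,0,0],[0,0,16,0,0,0],[0,0,18,0,0,0],[0,0,18,0,0,0]]}}

```text
time: 14.92
ee_pos: [0.5359, 0.2312, 0.1708]
tool_rot: [0.098, 0.995, 0.0, -0.0]
ft_force: [-0.1, -1.1, -1.3]
width: 0.0223
gripper_force: 69.0
```

```bash
python3 -c "
from h import *
st()"
```

```text
t 14.92 s 0.3 lat 0.5 underside 55.1 F along/lat/z [-1.1 -0.2 -1.3] w 22.3 gf 69.0 tq [ 0.01 -0.03 -0.08]
```

Request:
{"method": "play_rows", "body": {"moves": [[0,0,1,0,0,0],[0,0,2,0,0,0],[0,0,3,0,0,0],[0,0,3,0,0,0]]}}

```text
time: 15.25
ee_pos: [0.536, 0.2313, 0.1681]
tool_rot: [0.098, 0.995, 0.0, -0.0]
ft_force: [-0.4, -0.4, 0.7]
width: 0.0223
gripper_force: 69.2
```

```bash
python3 -c "
from h import *
st()"
```

```text
t 15.25 s 0.4 lat 0.5 underside 52.4 F along/lat/z [-0.5  0.3  0.7] w 22.3 gf 69.2 tq [-0.05  0.03 -0.01]
```

Request:
{"method": "play_rows", "body": {"moves": [[0,0,0.5,0,0,0],[0,0,1,0,0,0],[0,0,1,0,0,0]]}}

```text
time: 15.5
ee_pos: [0.536, 0.2312, 0.1672]
tool_rot: [0.098, 0.995, 0.0, -0.0]
ft_force: [-0.2, 0.7, 1.1]
width: 0.0225
gripper_force: 69.2
```

```bash
python3 -c "
from h import *
st()"
```

```text
t 15.5 s 0.3 lat 0.4 underside 51.5 F along/lat/z [0.7 0.4 1.1] w 22.5 gf 69.2 tq [ 0.04  0.07 -0.05]
```

Request:
{"method": "play_rows", "body": {"moves": [[0,0,0.5,0,0,0],[0,0,1,0,0,0],[0,0,1,0,0,0]]}}

```text
time: 15.75
ee_pos: [0.5362, 0.2311, 0.1668]
tool_rot: [0.098, 0.995, 0.0, 0.0]
ft_force: [-1.1, -0.0, 6.3]
width: 0.0222
gripper_force: 69.8
```

```bash
python3 -c "
from h import *
st()"
```

```text
t 15.75 s 0.3 lat 0.2 underside 51.1 F along/lat/z [-0.2  1.1  6.3] w 22.2 gf 69.8 tq [-0.01  0.29 -0.02]
```

Request:
{"method": "play_rows", "body": {"moves": [[0,0,0.4,0,0,0],[0,0,0.7,0,0,0],[0,0,0.7,0,0,0]]}}

```text
time: 16.0
ee_pos: [0.5364, 0.2311, 0.1667]
tool_rot: [0.098, 0.995, 0.0, 0.001]
ft_force: [-1.3, 0.1, 11.2]
width: 0.0224
gripper_force: 70.0
```

```bash
python3 -c "
from h import *
st()"
```

```text
t 16.0 s 0.3 lat 0.0 underside 51.0 F along/lat/z [-0.2  1.3 11.2] w 22.4 gf 70.0 tq [-0.16  0.5   0.04]
```

Request:
{"method": "play_rows", "body": {"moves": [[0,0,0.3,0,0,0],[0,0,0.3,0,0,0],[0,0,0.3,0,0,0]]}}

```text
time: 16.25
ee_pos: [0.5365, 0.2311, 0.1667]
tool_rot: [0.098, 0.995, 0.0, 0.001]
ft_force: [-2.0, -2.0, 13.3]
width: 0.0223
gripper_force: 70.1
```

```bash
python3 -c "
from h import *
st()"
```

```text
t 16.25 s 0.3 lat -0.0 underside 51.0 F along/lat/z [-2.3  1.6 13.3] w 22.3 gf 70.1 tq [-0.32  0.54  0.01]
```

Bottomed out with about 14.5 N net. Lifting out.

Request:
{"method": "play_rows", "body": {"moves": [[0,0,-4,0,0,0],[0,0,-14,0,0,0],[0,0,-28,0,0,0],[0,0,-43,0,0,0],[0,0,-60,0,0,0],[0,0,-80,0,0,0],[0,0,-97,0,0,0],[0,0,-107,0,0,0],[0,0,-110,0,0,0],[0,0,-110,0,0,0]]}}

```text
time: 17.08
ee_pos: [0.5362, 0.2311, 0.2757]
tool_rot: [0.098, 0.995, 0.0, 0.0]
ft_force: [0.4, -0.3, -1.4]
width: 0.0221
gripper_force: 69.0
```

Run:
```python
from h import *
st()
b=cam('scene')
e=np.array(ctrl.get_obs()['ee_pos']); P=axis(b,e,-.14,-.02)
T=np.linalg.inv(np.array(b['camera_from_world'])); right=T[:3,0].copy(); right[2]=0; right/=np.linalg.norm(right)
for z in np.arange(-.135,-.02,.01):
    Q=P[(P[:,2]>e[2]+z-.005)&(P[:,2]<e[2]+z+.005)]
    if len(Q): r=((Q-e)@right)*1000; f=((Q-e)@np.array([-right[1],right[0],0]))*1000; print(round(z*1000),len(Q),'right',r.min().round(1),r.max().round(1),'fwd med',np.median(f).round(1))
vv,uu=np.mgrid[0:480,0:640]; K=np.array([[b['fx'],0,b['cx']],[0,b['fy'],b['cy']],[0,0,1]])
p=cv2.undistortPoints(np.stack([uu,vv],-1).reshape(-1,1,2).astype(float),K,np.array(b['dist_coeffs'],float))[:,0]
d=b['range_z'].reshape(-1); T=np.linalg.inv(np.array(b['camera_from_world']))
P=((T[:3,:3]@np.stack([p[:,0]*d,-p[:,1]*d,-d])).T+T[:3,3])*1000
s=(P[:,:2]-M)@t; l=(P[:,:2]-M)@n
m=(d>0)&(np.hypot(s,l)<19)&(P[:,2]<118); print('in tube',m.sum(),np.percentile(P[m][:,2],[5,20,50,80]).round(1) if m.any() else '')
go(521.2-3.4,-179.2+2.4,275,35.4)
```

```text
t 17.08 s 0.3 lat 0.2 underside 160.0 F along/lat/z [-0.2 -0.4 -1.4] w 22.1 gf 69.0 tq [ 0.05 -0.02 -0.03]
-115 19 right -7.9 21.4 fwd med -10.4
-105 79 right -10.2 21.9 fwd med -7.5
-95 40 right -5.8 20.4 fwd med -2.7
-85 21 right 0.2 11.9 fwd med -4.3
-75 25 right -2.0 12.2 fwd med -3.8
-65 29 right -1.0 12.2 fwd med -1.6
-55 20 right -0.3 11.1 fwd med -3.1
-45 25 right -2.2 11.6 fwd med -2.7
-35 24 right -0.9 12.0 fwd med -2.4
-25 26 right -7.1 15.2 fwd med -5.4
in tube 55 [65.3 77.3 85.9 92.1]
t 17.13 pos [536.  231.1 274.7] ang 11.22 F [ 0.6  0.4 -1.1] w 22.3 gf 69.0 q [0.26 0.31 0.18 1.44 0.   0.46]
shift [-6.150e+01 -4.036e+02 -2.000e-01] turn [-3.00e-04 -5.00e-04  4.22e-01]
```

Request:
{"method": "play_rows", "body": {"moves": [[-2,-12,0,0,0,0.01],[-5,-32,0,0,0,0.03],[-9,-58,0,0,0,0.06],[-13,-86,0,0,0,0.1],[-18,-116,0,0,0,0.14],[-22,-146,0,0,0,0.18],[-27,-176,0,0,0,0.22],[-32,-206,0,0,0,0.26],[-36,-234,0,0,0,0.3],[-40,-260,0,0,0,0.33]]}}

```text
time: 17.97
ee_pos: [0.5237, -0.0338, 0.2742]
tool_rot: [0.261, 0.965, -0.0, -0.001]
ft_force: [0.1, -0.2, -1.4]
width: 0.0223
gripper_force: 68.9
```

Request:
{"method": "play_rows", "body": {"moves": [[0,0,0,0,0,0],[0,0,0,0,0,0]]}}

```text
time: 18.13
ee_pos: [0.524, -0.0334, 0.2743]
tool_rot: [0.261, 0.965, -0.0, -0.001]
ft_force: [-0.6, 0.1, 0.1]
width: 0.0224
gripper_force: 68.8
```

```bash
python3 -c "
from h import *
go(518.3,-177,275,35.4)"
```

```text
t 18.13 pos [524.  -33.4 274.3] ang 30.3 F [-0.6  0.1  0.1] w 22.4 gf 68.8 q [-0.22  0.21  0.04  1.4  -0.    0.31]
shift [ -67.5 -126.9   -0.8] turn [-0.0007 -0.0018  0.089 ]
```

Request:
{"method": "play_rows", "body": {"moves": [[-5,-9,-1,0,0,0.01],[-14,-26,-1,0,0,0.02],[-26,-48,-1,0,0,0.04],[-39,-73,-1,0,0,0.055],[-51,-96,-1,0,0,0.07],[-61,-114,-1,0,0,0.085],[-66,-124,-1,0,0,0.089],[-67.5,-127,-1,0,0,0.089],[-67.5,-127,-1,0,0,0.089],[-67.5,-127,-1,0,0,0.089]]}}

```text
time: 18.97
ee_pos: [0.5194, -0.1746, 0.2762]
tool_rot: [0.302, 0.953, 0.0, -0.0]
ft_force: [-0.3, 0.1, -0.7]
width: 0.0224
gripper_force: 68.9
```

```bash
python3 -c "
from h import *
b=cam('scene')
e=np.array(ctrl.get_obs()['ee_pos']); P=axis(b,e,-.14,-.02)
T=np.linalg.inv(np.array(b['camera_from_world'])); right=T[:3,0].copy(); right[2]=0; right/=np.linalg.norm(right)
for z in np.arange(-.115,-.02,.01):
    Q=P[(P[:,2]>e[2]+z-.005)&(P[:,2]<e[2]+z+.005)]
    if len(Q): r=((Q-e)@right)*1000; print(round(z*1000),len(Q),r.min().round(1),r.max().round(1))
go(518.3,-177,119.7,35.4)"
```

```text
-115 22 -9.3 20.0
-105 116 -10.1 20.0
-95 49 -8.8 18.0
-85 28 -1.0 12.1
-75 32 -1.5 12.0
-65 28 -1.4 11.6
-55 30 -1.8 11.3
-45 27 -1.1 11.4
-35 28 -2.5 11.7
-25 39 -6.5 15.4
t 19.02 pos [ 519.4 -174.4  276.3] ang 35.15 F [ 0.1 -0.2 -1.1] w 22.6 gf 68.9 q [-0.48  0.25  0.09  1.42  0.    0.14]
shift [ -0.7  -2.8 156.6] turn [ 0.0002 -0.0002  0.0044]
```

Request:
{"method": "play_rows", "body": {"moves": [[-0.5,-2.5,20,0,0,0.004],[-0.5,-2.5,45,0,0,0.004],[-0.5,-2.5,72,0,0,0.004],[-0.5,-2.5,98,0,0,0.004],[-0.5,-2.5,120,0,0,0.004],[-0.5,-2.5,137,0,0,0.004],[-0.5,-2.5,147,0,0,0.004],[-0.5,-2.5,152,0,0,0.004],[-0.5,-2.5,154,0,0,0.004],[-0.5,-2.5,154,0,0,0.004]]}}

```text
time: 19.85
ee_pos: [0.5187, -0.1775, 0.1228]
tool_rot: [0.304, 0.953, -0.0, 0.0]
ft_force: [0.1, 0.9, -1.0]
width: 0.0226
gripper_force: 69.0
```

Request:
{"method": "play_rows", "body": {"moves": [[0,0,0.8,0,0,0],[0,0,1.6,0,0,0],[0,0,2.4,0,0,0],[0,0,2.4,0,0,0]]}}

```text
time: 20.18
ee_pos: [0.5184, -0.1779, 0.1202]
tool_rot: [0.305, 0.953, -0.0, 0.0]
ft_force: [-0.0, -1.1, -0.9]
width: 0.0224
gripper_force: 69.0
```

```bash
python3 -c "
from h import *
go(518.3,-177,119.7,35.4)"
```

```text
t 20.18 pos [ 518.4 -177.9  120.2] ang 35.46 F [-0.  -1.1 -0.9] w 22.4 gf 69.0 q [-0.48  0.32 -0.21  1.04 -0.    0.14]
shift [0.6 0.7 0.5] turn [ 0.      0.0006 -0.001 ]
```

Request:
{"method": "play_rows", "body": {"moves": [[0,0,0.5,0,0,0],[0,0,1,0,0,0],[0,0,1.2,0,0,0],[0,0,1.2,0,0,0]]}}

```text
time: 20.52
ee_pos: [0.5187, -0.1781, 0.1197]
tool_rot: [0.305, 0.953, -0.0, 0.001]
ft_force: [-2.7, -0.1, 6.5]
width: 0.0225
gripper_force: 69.8
```

```bash
python3 -c "
from h import *
go(518.3,-177,119.7,35.4)"
```

```text
t 20.52 pos [ 518.7 -178.1  119.7] ang 35.46 F [-2.7 -0.1  6.5] w 22.5 gf 69.8 q [-0.48  0.32 -0.21  1.03 -0.    0.14]
shift [ 1.   0.7 -0. ] turn [ 0.0001  0.0017 -0.0011]
```

Request:
{"method": "play_rows", "body": {"moves": [[0,0,-0.6,0,0,0],[0,0,-0.6,0,0,0],[0,0,-0.6,0,0,0]]}}

```text
time: 20.77
ee_pos: [0.5186, -0.178, 0.1197]
tool_rot: [0.305, 0.953, -0.0, 0.0]
ft_force: [-0.6, -0.4, 4.6]
width: 0.0224
gripper_force: 69.5
```

Request:
{"method": "play_rows", "body": {"moves": [[0,0,0,0,0,0],[0,0,0,0,0,0],[0,0,0,0,0,0],[0,0,0,0,0,0],[0,0,0,0,0,0],[0,0,0,0,0,0],[0,0,0,0,0,0]], "jaw": 75, "newtons": 20}}

```text
time: 21.35
ee_pos: [0.5183, -0.1778, 0.1192]
tool_rot: [0.304, 0.953, -0.0, -0.0]
ft_force: [0.8, -0.4, 0.2]
width: 0.0748
gripper_force: 0.0
```

Request:
{"method": "play_rows", "body": {"moves": [[0,0,-5,0,0,0],[0,0,-20,0,0,0],[0,0,-45,0,0,0],[0,0,-75,0,0,0],[0,0,-105,0,0,0],[0,0,-125,0,0,0],[0,0,-130,0,0,0],[0,0,-130,0,0,0]]}}

```text
time: 22.02
ee_pos: [0.5188, -0.178, 0.251]
tool_rot: [0.304, 0.953, -0.0, 0.002]
ft_force: [-0.3, -0.3, -0.3]
width: 0.075
gripper_force: 0.0
```

Request:
{"method": "play_rows", "body": {"moves": [[60,120,0,0,0,0],[60,150,0,0,0,0],[60,200,0,0,0,0],[60,200,0,0,0,0],[60,200,0,0,0,0],[60,200,0,0,0,0],[60,200,0,0,0,0]]}}

```text
time: 22.6
ee_pos: [0.5854, 0.0223, 0.2473]
tool_rot: [0.303, 0.953, -0.0, -0.001]
ft_force: [-0.1, 0.4, -0.4]
width: 0.0751
gripper_force: 0.0
```

Run:
```python
from h import *
b=cam('scene'); a=cam('top')
A=cv2.resize(b['frame'][175:345,190:480],None,fx=2.6,fy=2.6,interpolation=cv2.INTER_CUBIC); cv2.imwrite('pics/end.png',A)
for c in (b,a):
    P=axis(c,np.array([.521,-.179,.12]),-.11,.03)*1000
    for z0,z1 in ((8,20),(25,85),(95,140)):
        Q=P[(P[:,2]>z0)&(P[:,2]<z1)]; Q=Q[np.hypot(Q[:,0]-521,Q[:,1]+179)<20]
        print(z0,len(Q),Q.mean(0).round(1) if len(Q) else '')
    Q=P[P[:,2]>140]; print('top',Q.mean(0).round(1) if len(Q) else '')
go(0,0,0)
```

```text
8 107 [ 515.8 -185.2   16.5]
25 138 [ 516.5 -184.7   55.9]
95 195 [ 513.2 -186.   118.4]
top [ 519.1 -183.8  143.8]
8 106 [ 519.5 -177.1   16.5]
25 49 [ 518.  -175.8   50.3]
95 86 [ 516.2 -173.3  118.5]
top [ 521.3 -179.1  143.6]
t 22.7 pos [584.9  19.8 248. ] ang 35.42 F [-0.1 -0.3 -0.8] w 75.1 gf 0.0 q [-0.11  0.32  0.12  1.38 -0.    0.51]
shift [ 464.7 -354.8  249.3] turn [0 0 0]
```

View pics/end.png

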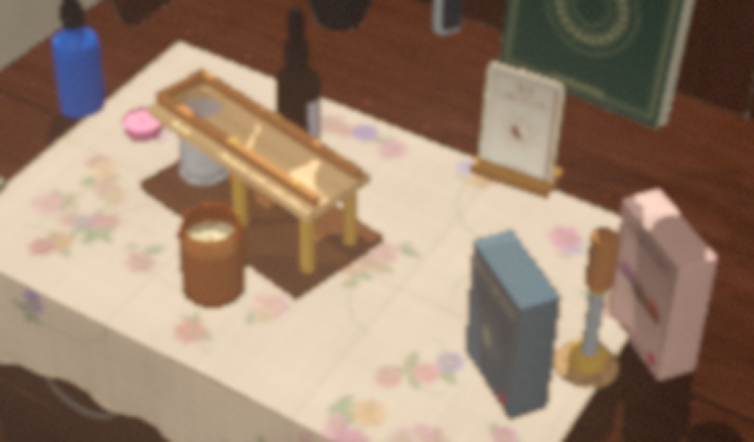

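The tamper stands upright on its coaster at crop (590,360), with its grip top at (521.3,−179.1) as at the start. Boxes, bottle and jar are in place. One numeric check of the stack, then hand in.

Run:
```python
from h import *
for c in (cam('top'),):
    for z in (.048,):
        T=np.array(c['camera_from_world'])
        for dx,dy in ((0,0),(8,4),(8,-4),(4,8)):
            p=T@np.array([(M[0]+dx)/1e3,(M[1]+dy)/1e3,z,1]); u=c['cx']+c['fx']*p[0]/-p[2]; v=c['cy']-c['fy']*p[1]/-p[2]
            print(round(u),round(v),(world(c,u,v)*1000).round(1))
    o=ctrl.get_obs(); print(o['time'])
```

```text
228 234 [539.1 228.9  54.8]
227 230 [548.5 233.9  48.1]
231 230 [546.9 224.9  55.4]
225 232 [544.1 237.6  49.8]
22.75
```

```bash
python3 -c "
from cell import ctrl
print(ctrl.sign_off())"
```

```text
the job is handed in; nothing more can be done
None
```

The job is handed in: both tea lights are packed and bottomed out under about 14.5 N, the tamper is back upright on its coaster, and the deck boxes, bottle and jar look undisturbed in the final image; it took about 23 s.

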